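Wind up the inspection camera with its loose crank

TASK

A taller part has to go under the inspection camera: take the loose crank out of the tool block, feel it onto the hex that is sunk out of sight in the top of the camera column until it is fully home, and then wind the camera up until it comes against its top stop. Use a light hand throughout: never force the crank, neither down onto the hex nor against the stop. Leave the crank standing in the column and leave everything else where it is.

Things in the scene. Friction and masses are not known exactly. Their poses are not given: they have to be found in the camera images.
- crank_boss (a point): Centre of the square steel grip boss on top of the loose crank, 24 x 24 x 36 mm tall, on the crank's axis. z up the axis, x along the flat arm towards the handle; the boss's faces look along x and y. The arm's top is 18 mm below this point (arm 12 mm thick, 20 wide, 36 round at the axis).
- crank: The loose crank, 0.5 kg, standing in the black tool block. Origin and axes as crank_foot. Under the arm hangs its barrel, 36 mm thick, 52 long; the lower 24 mm is a hexagonal tube, 36 mm over its corners: the socket, 25 mm across flats inside, 22 deep. It stands 28 mm deep in a round hole 40 mm wide and lifts straight out.
- crank_foot (a point): Centre of the open lower end of the crank's barrel (the socket's mouth), on its axis, 82 mm below crank_boss; axes as crank_boss.
- crank_handle (a point): Centre of the crank's red handle, an upright round sleeve 24 mm in diameter, 48 mm tall, that revolves freely on its pin, 62 mm from the crank's axis along the crank's x. Its centre is 10 mm higher than crank_boss; its top is 16 mm above the boss's top.
- block: Black tool block, 90 x 150 x 40 mm, fixed; origin under its centre. The crank's hole is 30 mm along its -y, the nut driver's 52 mm along its +y.
- stand: Grey camera stand, fixed to the bench: base 200 x 150 mm, column 68 x 72 mm, 170 mm high, with a brass bush on top. Origin at bench level on the bore's axis, x level towards the side where the camera hangs. Nothing on it hinders a full turn of the seated crank.
- bush_mouth (a point): Centre of the mouth of the brass bush on the column, z up the bore. The mouth is 49 mm wide and narrows over 7 mm to a bore 38 mm wide that guides the barrel loosely. The end of the lead screw, a steel hex 24 mm across flats, is sunk in it: its tip is 21 mm below this point (3.5 mm of lead-in taper, then full size). How the hex is turned is not visible nor told.
- seat (a point): Floor of the bore, 40 mm below bush_mouth: with the crank fully home crank_foot is here. The hex matches every 60 degrees, within about 4 degrees either side; else the barrel stops on its taper, some 17 mm short. Pressed lightly (3 to 6 N) it can be turned there until it drops; pressed hard it drags the screw along. If it binds, rock or lift it. Over 25 N there is too much.
- camera (a joint): Height of the camera carriage, m, growing upwards: 0 at mid travel, 0.020 at the top stop; starts at 0.009 to 0.015. Turning the crank clockwise seen from above raises it 5 mm a turn. The screw is stiff: 0.28 N m, about 4.5 N at the handle, steady; at the stop it goes solid and the force climbs at once (over 20 N at the handle is too much). It cannot be pushed by hand.
- camera_head (a point): Top centre of the small black camera that hangs from the carriage, 100 mm from the bore's axis. It always stays below the column's top.
- nut_driver_mid (a point): Bystander: nut driver, orange handle, 108 mm long, standing in the tool block 82 mm from the crank's axis, top 120 mm above the bench; the point is half-way up.
- flange: Bystander: turned aluminium flange, 52 mm across, 14 mm tall, on the back-light plate under the camera; origin at the centre of its underside.
- ring_gauge: Bystander: steel ring gauge, 60 mm across, 20 mm tall, on the bench; origin at the centre of its underside.
- plug_gauge: Bystander: plug gauge lying on the bench, 102 mm long, 20 mm thick, along its x; origin under its middle.
- caliper: Bystander: digital caliper lying on the bench, 235 mm long along its x, 15 mm thick; origin under its middle.
- parts_tray: Bystander: blue divided tray, 100 x 140 x 35 mm; origin at the centre of its underside.
- lens_cup: Bystander: white plastic cup, 72 mm across, 55 mm tall; origin at the centre of its underside.

How it is judged:
By the outcome, as a careful person would: the job done as asked, in the order asked, and still so for the second after the job is handed in, with the robot touching nothing.
It also fails if it takes over 72 s, if anything falls off the work surface, if the arm or the gripper's body presses on something with over 40 N, if the wrist force passes 120 N, or if a joint passes its speed limit or range.

ROBOT

A 6-joint arm with a two-finger parallel gripper is mounted at the origin on the work surface. World frame = base frame: x ahead of the robot, y to its left, z up, the work surface at z = 0. Lengths are in m, angles in rad, forces in N, time in s.
With the tool pointing down it reaches from about 0.25 to 0.85 m from the base axis. Payload 12.5 kg.
Tool frame: the origin (TCP) lies where the fingers leave the gripper's body, on its centre line; the fingertips stand 84 mm ahead of it and the grasp point (between the pads) lies 65 mm ahead of it; z points along the fingers, y is the direction in which the jaws open and shut (so a half turn about z gives the same grasp; the last joint's range is limited). The gripper opens to 93 mm and grips with 3 to 60 N. Pads are 15 mm wide; open, the fingers measure 128 mm over their backs; the gripper's body (75 mm by 188 mm) begins 65 mm behind the grasp point.
Start: joints at [-1.331, 0.351, 1.652, -0, 1.139, -0.085], TCP at [0.176, -0.521, 0.303] pointing down, gripper open.
Joint ranges: [-2.75, 2.75], [-0.79, 2.1], [0.01, 2.65], [-1.57, 4.71], [0.07, 3.14], [-2.87, 2.87]. Speed limits (rad/s): [2.22, 2.22, 2.79, 3.14, 3.14, 3.14].

INTERFACE

Orientations are given as a rotation vector (axis times angle).
In Python, from plant import env, cams gives the robot as it stands.
- The arm moves only by the tool jog_arm, never from a script. Its argument "steps" is a list of rows, each an object with "claw": the gripper command: -1 is fully open, 1 is shut, values between are in proportion; "slide": the shift along the tool's x, y, z in m, a list of three; "dr": the turn, a rotation vector about the tool's x, y, z in rad, a list of three. A call has 1 to 5 rows; each row is the pose to reach, as a shift and turn from the pose commanded when the call began, along the tool's axes at that moment; what a row does not reach only later rows make up. A row lasts 1/8 s, in which the tool goes at most 62.5 mm and 10.7 degrees, less where a joint would pass 70% of its speed; a pose out of reach is approached as far as the arm can. A call with a gripper value outside its range is refused whole. The fingers move at their own pace and stop on an object; "newtons" is the grip in N (left out, the last holds). Time passes only in rows, so rows that repeat a pose let the fingers close. It gives the time, the measured TCP pose, the force and the opening at its end, in the units of the state.
- env.state(): the state, without advancing time (a new reading comes with each control period).
- cams.capture(name): name is "side" or "top"; returns a dict with "img" (420x560x3 uint8, red, green, blue), "depth" (420x560 float32, m along the optical axis (not along the pixel's ray), 0 where there is no reading), "fovy" (degrees; the focal length in pixels is half the picture's height over the tangent of half this angle, whatever the lens; pixels are square), "cx", "cy" (the principal point, pixels), "eye" and "attitude" of the camera in the world. Camera axes: x right, y down, z forward; pixel columns grow to the right and rows downward; lengths in m; the calibration is good to about 2 mm. A picture is of the moment at which its call begins.
- env.job_done(): hands the job in, once; it reports no verdict.
The state is a dict: "clock": time; "qpos": joint angles; "qvel": joint speeds; "joint_torque": joint torques, N m; "tool_pos": TCP position; "tcp_rot": TCP orientation; "contact_force": force on the tool from outside, world axes, zero at the start; "torque": the same for the moment, N m; "gripper_width": opening from 0.0 (shut) to 1.0 (fully open).
Only numpy, scipy, OpenCV 4.12 (cv2) and the standard library are available. Lean on these libraries where they do the work, as an engineer would, in place of code of your own. Each camera call takes 0.05 s, during which the arm holds its last target. There are 200 camera calls.

## Working session

There is one attempt and no reset: what is moved stays moved. The work goes in short steps, Python scripts to look and compute and a tool call to move; the robot and the scene stay as the last step left them, time stands still between calls to the robot, and variables do not carry over. Pictures are saved under pics/ and viewed, about 8 in all and at most 12, crops included, and the job is handed in when it is done.

Besides the shell and the picture viewer there is one more tool, called by a JSON object that holds its "api" and its "payload". jog_arm: Moves the arm, as the interface text tells. Its arguments: {"type":"object","properties":{"steps":{"type":"array"},"newtons":{"type":"number"}},"required":["steps"]}

```bash
ls; mkdir -p pics; cat > h.py <<'E'
import numpy as np, cv2
from plant import env, cams
def cap(n,f=None):
    d=cams.capture(n); 
    if f: cv2.imwrite('pics/'+f,d['img'][:,:,::-1])
    return d
def rot(d):
    a=np.array(d['attitude'],float)
    if a.shape==(3,3): return a
    if a.size==3: return cv2.Rodrigues(a)[0]
    from scipy.spatial.transform import Rotation as R
    return R.from_quat(a).as_matrix()
def ray(d,u,v):
    f=d['img'].shape[0]/2/np.tan(np.radians(d['fovy'])/2)
    return rot(d)@np.array([(u-d['cx'])/f,(v-d['cy'])/f,1.])
def onz(d,u,v,z):
    r=ray(d,u,v);e=np.array(d['eye']);return e+r*(z-e[2])/r[2]
def pt(d,u,v): return np.array(d['eye'])+ray(d,u,v)*d['depth'][int(v),int(u)]
def cloud(d):
    v,u=np.mgrid[:420,:560];f=210/np.tan(np.radians(d['fovy'])/2)
    P=np.stack([(u-d['cx'])/f,(v-d['cy'])/f,np.ones(u.shape)],-1)*d['depth'][...,None]
    return P@rot(d).T+np.array(d['eye'])
E
python3 - <<'E'
from h import *
for n in('side','top'):
    d=cap(n,n+'1.png');print(n,d['fovy'],d['cx'],d['cy'],d['eye'],d['attitude'],(d['depth']>0).mean())
print(env.state())
E
```

```text
pics
side 55.92274807868948 283.8220494738625 201.03415263728047 [0.16663463 0.83238754 0.85122035] [-0.56031213  2.59647519 -1.26894342] 0.9960076530612245
top 47.29185185457988 277.49212897787856 207.71286130793592 [0.44838232 0.00370191 1.45445841] [-2.20193242  2.176056   -0.10911668] 0.9958673469387755
{'clock': 0.1, 'qpos': array([-1.33056055e+00,  3.51187582e-01,  1.65230396e+00, -1.24390561e-05,
        1.13911407e+00, -8.45945677e-02]), 'qvel': array([-4.81223874e-04, -2.55069717e-03, -3.36094425e-05, -3.10668857e-04,
       -1.00173331e-03, -1.94598978e-04]), 'joint_torque': array([ 2.49865485e-05, -4.98029816e+01, -2.85705382e+01,  7.00345729e-02,
        2.39415164e-02, -5.00149315e-05]), 'tool_pos': array([ 0.17550792, -0.52103136,  0.3022737 ]), 'tcp_rot': array([-3.09925105e+00, -5.07846936e-01,  1.41342813e-04]), 'contact_force': array([-0.06730642,  1.02576579,  0.91575617]), 'torque': array([-0.01724649, -0.00959731, -0.01515015]), 'gripper_width': 1.0010656656820127}
```

View pics/side1.png

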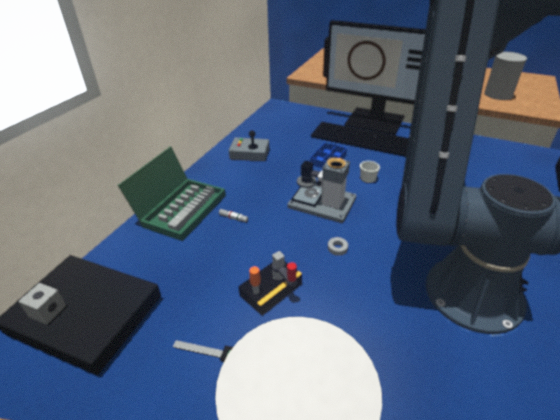

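View pics/top1.png

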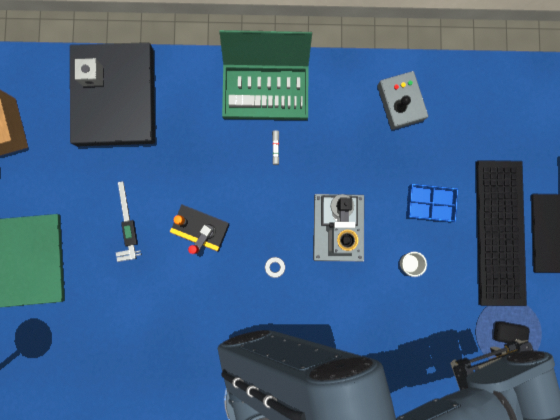

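The side view shows the tool block at about (270,285), with the boss at (278,262), the red handle at (291,270) and the orange driver at (255,275). The stand is at (325,185). In the top view the boss is at (205,231), the handle at (193,250), the driver at (179,220) and the brass bush at (347,240). Image up is +x and image left is +y.

```bash
cat > m.py <<'E'
from h import *
def blob(m,near,r=40):
    v,u=np.nonzero(m); k=np.hypot(u-near[0],v-near[1])<r
    return u[k].mean(),v[k].mean(),k.sum()
if __name__=='__main__':
    d=cap('top'); P=cloud(d); hsv=cv2.cvtColor(d['img'],cv2.COLOR_RGB2HSV); H,S,V=[hsv[...,i].astype(int) for i in range(3)]
    big=lambda a:cv2.resize(a,None,fx=6,fy=6,interpolation=cv2.INTER_CUBIC)
    cv2.imwrite('pics/zoom1.png',np.hstack([big(d['img'][205:270,160:225,::-1]),big(d['img'][205:270,315:380,::-1])]))
    red=((H<6)|(H>174))&(S>150)&(V>90); org=(H>=7)&(H<16)&(S>150)&(V>90)&(P[...,2]>.05)
    for n,m,c in(('handle',red,(193,250)),('driver',org,(179,220))):
        u,v,k=blob(m,c,15); print(n,u,v,k,'zmed',P[...,2][int(v),int(u)],onz(d,u,v,P[int(v),int(u),2]))
    z=P[...,2]
    print('boss z\n',(z[222:254:1,184:216:1]*1000).astype(int))
    print('bush z\n',(z[228:254:1,334:362:1]*1000).astype(int))
E
python3 m.py
```

```text
handle 193.08064516129033 249.0 62 zmed 0.12554374265487023 [0.43934463 0.21039852 0.12554374]
driver 180.27906976744185 219.86046511627907 43 zmed 0.11634566430641824 [0.51967308 0.2493765  0.11634566]
boss z
 [[51 34 42 ... 36 35 42]
 [37 39 37 ... 40 40 40]
 [44 43 41 ... 43 43 38]
 ...
 [ 1 -2  0 ...  4  0  0]
 [ 6  0  2 ...  5  0  0]
 [-1 -4  0 ... -1 -5 -3]]
bush z
 [[ 167  173  174  171  168  168  167  169  171  168  168  166  171  169
   171  171  170 1454  171  168  170  169  172  168  172  172  172   24]
 [ 172  169  172  171  169  167  167  174  170  174  168  167  169  172
   184  169  171  173  171  172  171  170  170  166  176  171  173   22]
 [ 170  172  170  165  171  171  167  171  170  173  178  178 1454  178
   171  179  176  173  171  169  170  166  167  168  170  172  172   18]
 [ 169  173  168  169  170  169  168  174  174  175  176  177  170  173
   175  174  178  175  171  178  170  176  169  171  174  168  170   22]
 [ 171  173  170  169  164  169  171  181  178  178  169  172  169  169
   170  169  174  175  171  178  174  167  171  169  167  172  170   17]

[... 2345 characters left out ...]
6  172  167  171  174  178  180  178  177  176
   172  177  179  179  179  171  168  174  170  169  171  170  169   18]
 [ 172  169  174  168  169 1454  166  166  172  177  167  170  177  175
   179  181  164  166  168  171  165  167  171  166  175  171  171   20]
 [ 171  170  171  167  167  169  170  168  164  172  173  171  172  174
   168  167  171  169  172  170  175  170  172  169  173  169  172   16]
 [ 169  170  170  165  167  169  171  170  176  172  173  172  168  169
   167  167  170  171  169  165  172  162  168  170  165  171  165   23]
 [  20   24   22   21   28   15   20   19   23   18   20   21   24   21
    15   17   19   21   16   18   19   20   20   19   18   16   18   15]]
```

View pics/zoom1.png

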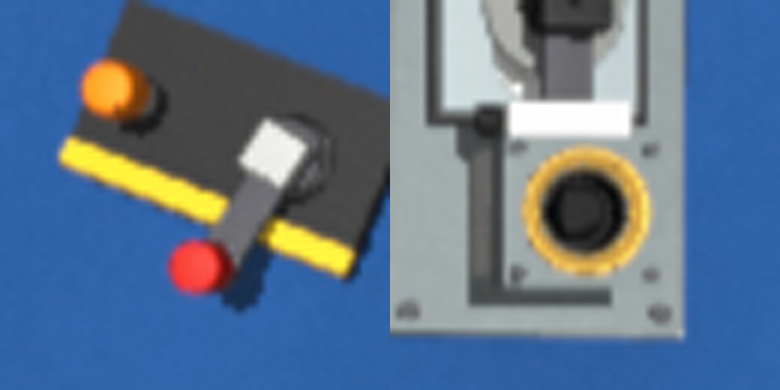

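The zoom shows the boss's top at about (205,230), the handle at (193,249.5), the driver top at (179,220) and the bush ring centred near (347.5,240). The mouth reads about z 0.177 and the hex tip 0.156, which agrees with the 21 mm given.

```bash
cat > m2.py <<'E'
from m import *
from scipy.spatial.transform import Rotation as R
acc={}
def side_match(p): 
    pass
for i in range(3):
    d=cap('top'); hsv=cv2.cvtColor(d['img'],cv2.COLOR_RGB2HSV); H,S,V=[hsv[...,i].astype(int) for i in range(3)]
    z=cloud(d)[...,2]
    red=((H<6)|(H>174))&(S>150)&(V>90)
    org=(H<16)&(H>5)&(S>150)&(V>110)&(z>.08)
    boss=(V>165)&(S<60)
    br=(H>10)&(H<32)&(S>90)&(V>60)
    for n,m,c,r,zz in(('handle',red,(193,249),12,.128),('driver',org,(179,220),11,.12),('boss',boss,(205.5,230.5),9,.112),('bush',br,(347.5,240),16,.177)):
        vv,uu=np.mgrid[:420,:560]; mm=(m&(np.hypot(uu-c[0],vv-c[1])<r)).astype(np.uint8)
        cs,_=cv2.findContours(mm,cv2.RETR_EXTERNAL,cv2.CHAIN_APPROX_NONE); k=max(cs,key=cv2.contourArea)
        if n=='bush':(u,v),ax,an=cv2.fitEllipse(k)
        elif n=='boss': M=cv2.minAreaRect(k);(u,v)=M[0];ax=M[1];an=M[2]
        else: (u,v),rr=cv2.minEnclosingCircle(k);ax=rr;an=0
        ys,xs=np.nonzero(mm)
        acc.setdefault(n,[]).append(np.r_[onz(d,u,v,zz),onz(d,xs.mean(),ys.mean(),zz)[:2],np.ravel(ax)[0],an])
for n in acc: print(n,np.round(np.mean(acc[n],0),4))
b,h=[np.mean(acc[k],0)[3:5] for k in('boss','handle')]
print('boss-handle',np.linalg.norm(h-b),np.degrees(np.arctan2(*(h-b)[::-1])))
n=np.mean(acc['driver'],0)[3:5];print('boss-driver',np.linalg.norm(n-b),np.degrees(np.arctan2(*(n-b)[::-1])))
E
python3 m2.py
python3 - <<'E'
from h import *
# side view cross-check: where do features lie at known heights
d=cap('side'); hsv=cv2.cvtColor(d['img'],cv2.COLOR_RGB2HSV);H,S,V=[hsv[...,i].astype(int) for i in range(3)]
z=cloud(d)
cv2.imwrite('pics/zoomside.png',np.hstack([cv2.resize(d['img'][240:310,235:305,::-1],None,fx=5.5,fy=5.5,interpolation=2),cv2.resize(d['img'][150:220,290:360,::-1],None,fx=5.5,fy=5.5,interpolation=2)]))
E
```

```text
handle [0.4394 0.2095 0.128  0.4394 0.21   4.7223 0.    ]
driver [0.5204 0.2529 0.12   0.52   0.2497 4.923  0.    ]
boss [ 0.4919  0.1806  0.112   0.492   0.1805  8.0432 33.6901]
bush [  0.4686  -0.2068   0.177    0.4689  -0.2074  20.1966 152.8705]
boss-handle 0.06028232269808724 150.6732679235613
boss-driver 0.07468028052475005 67.96970042932598
```

View pics/zoomside.png

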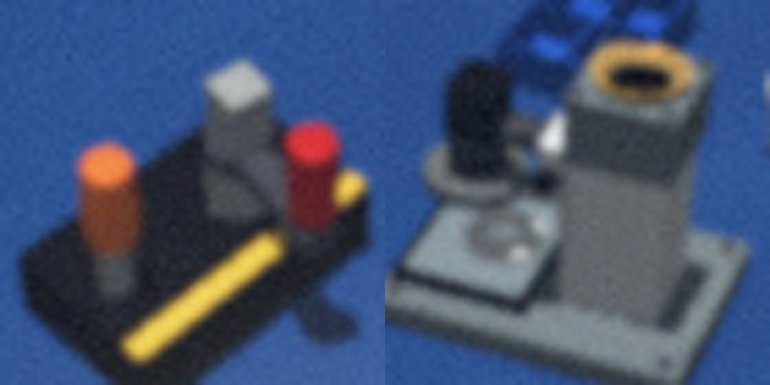

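```bash
cat > g.py <<'E'
# python3 g.py x y z toolx_deg : slide (tool axes) and dr to reach tool-down pose
import sys
from h import *
from scipy.spatial.transform import Rotation as R
def go(x,y,z,a):
    s=env.state(); Rt=R.from_rotvec(s['tcp_rot']); a=np.radians(a)
    T=np.array([[np.cos(a),np.sin(a),0],[np.sin(a),-np.cos(a),0],[0,0,-1]])
    print('slide',np.round(Rt.inv().apply(np.array([x,y,z])-s['tool_pos']),4),'dr',np.round((Rt.inv()*R.from_matrix(T)).as_rotvec(),4))
def st():
    s=env.state(); X=R.from_rotvec(s['tcp_rot']).as_matrix()
    print('t',round(s['clock'],2),'p',np.round(s['tool_pos'],4),'ax',round(np.degrees(np.arctan2(X[1,0],X[0,0])),2),'tilt',np.round(X[:2,2],4),'F',np.round(s['contact_force'],2),'M',np.round(s['torque'],3),'w',round(s['gripper_width'],3),'q6',round(s['qpos'][5],2))
if __name__=='__main__':
    st()
    if len(sys.argv)>4: go(*map(float,sys.argv[1:5]))
E
python3 g.py .492 .1805 .29 150.7
python3 - <<'E'
from h import *
d=cap('side')
print(onz(d,278.3,255.5,.112),onz(d,336.4,162.7,.177),onz(d,291.7,266.4,.128))
E
```

```text
t 0.35 p [ 0.1755 -0.5212  0.3026] ax 18.61 tilt [-0.0001  0.0003] F [ 0.07 -0.55 -0.04] M [-0.035 -0.035  0.025] w 1.004 q6 -0.08
slide [ 0.5238 -0.564   0.0128] dr [-1.0000e-04 -3.0000e-04 -2.3055e+00]
[0.48890612 0.18392706 0.112     ] [ 0.46658821 -0.20316043  0.177     ] [0.43594484 0.21813351 0.128     ]
```

{"api": "jog_arm", "payload": {"steps": [{"claw":0,"slide":[0.04,-0.045,0],"dr":[0,0,-0.18]},{"claw":0,"slide":[0.08,-0.09,0],"dr":[0,0,-0.36]},{"claw":0,"slide":[0.12,-0.135,0],"dr":[0,0,-0.54]},{"claw":0,"slide":[0.16,-0.18,0],"dr":[0,0,-0.72]},{"claw":0,"slide":[0.2,-0.225,0],"dr":[0,0,-0.9]}], "newtons": 30}}

```text
clock: 1.02
tool_pos: [0.2936, -0.2425, 0.3029]
tcp_rot: [2.565, 1.812, 0.0]
contact_force: [1.4, -0.0, 0.4]
gripper_width: 0.527
```

```bash
python3 g.py .4905 .182 .29 150.7
```

```text
t 1.02 p [ 0.2936 -0.2425  0.3029] ax 70.48 tilt [ 0.0006 -0.0005] F [ 1.37 -0.02  0.41] M [-0.06  -0.111  0.082] w 0.527 q6 -0.47
slide [0.4659 0.0437 0.0128] dr [ 4.0000e-04  8.0000e-04 -1.4001e+00]
```

{"api": "jog_arm", "payload": {"steps": [{"claw":0,"slide":[0.055,0.005,0.002],"dr":[0,0,-0.17]},{"claw":0,"slide":[0.11,0.01,0.003],"dr":[0,0,-0.34]},{"claw":0,"slide":[0.165,0.015,0.005],"dr":[0,0,-0.51]},{"claw":0,"slide":[0.22,0.021,0.006],"dr":[0,0,-0.68]},{"claw":0,"slide":[0.275,0.026,0.008],"dr":[0,0,-0.85]}]}}

```text
clock: 1.65
tool_pos: [0.4116, 0.0076, 0.295]
tcp_rot: [1.589, 2.709, 0.001]
contact_force: [1.0, -0.8, 0.6]
gripper_width: 0.497
```

```bash
python3 g.py .4905 .182 .29 150.7
```

```text
t 1.65 p [0.4116 0.0076 0.295 ] ax 119.21 tilt [ 0.0009 -0.0002] F [ 0.96 -0.78  0.58] M [-0.057 -0.115 -0.011] w 0.497 q6 -0.6
slide [0.1137 0.154  0.005 ] dr [ 0.0006  0.0008 -0.5496]
```

{"api": "jog_arm", "payload": {"steps": [{"claw":0,"slide":[0.03,0.04,0.001],"dr":[0,0,-0.15]},{"claw":0,"slide":[0.06,0.08,0.003],"dr":[0,0,-0.3]},{"claw":0,"slide":[0.09,0.12,0.004],"dr":[0,0,-0.45]},{"claw":0,"slide":[0.114,0.154,0.005],"dr":[0,0,-0.55]},{"claw":0,"slide":[0.114,0.154,0.005],"dr":[0,0,-0.55]}]}}

```text
clock: 2.28
tool_pos: [0.4913, 0.1818, 0.2893]
tcp_rot: [-0.798, -3.038, -0.0]
contact_force: [-0.5, 0.5, -0.6]
gripper_width: 0.501
```

```bash
python3 g.py .4905 .182 .165 150.7; python3 - <<'E'
from h import *
d=cap('side','s2.png');e=cap('top')
cv2.imwrite('pics/c2.png',np.hstack([cv2.resize(d['img'][190:310,220:340,::-1],None,fx=3.3,fy=3.3),cv2.resize(e['img'][170:290,150:270,::-1],None,fx=3.3,fy=3.3)]))
E
```

```text
t 2.27 p [0.4913 0.1818 0.2893] ax 150.58 tilt [-0.0001  0.0002] F [-0.49  0.53 -0.65] M [ 0.007 -0.132 -0.03 ] w 0.501 q6 -0.79
slide [ 0.0007 -0.0002  0.1243] dr [ 0.0001 -0.0002 -0.0021]
```

View pics/c2.png

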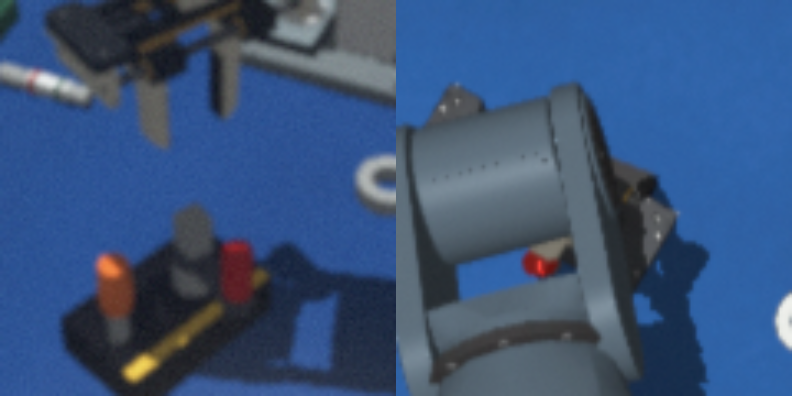

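The side crop (left) shows the fingers straddling the boss's line, and the driver is clear of them. Descending.

{"api": "jog_arm", "payload": {"steps": [{"claw":0,"slide":[0,0,0.04],"dr":[0,0,0]},{"claw":0,"slide":[0,0,0.08],"dr":[0,0,0]},{"claw":0,"slide":[0,0,0.105],"dr":[0,0,0]},{"claw":0,"slide":[0,0,0.124],"dr":[0,0,0]},{"claw":0,"slide":[0,0,0.124],"dr":[0,0,0]}]}}

```text
clock: 3.0
tool_pos: [0.4901, 0.1788, 0.1651]
tcp_rot: [-0.805, -3.035, 0.002]
contact_force: [-0.2, 0.1, 0.5]
gripper_width: 0.503
```

{"api": "jog_arm", "payload": {"steps": [{"claw":0.3,"slide":[0,0,0],"dr":[0,0,0]},{"claw":0.5,"slide":[0,0,0],"dr":[0,0,0]},{"claw":1,"slide":[0,0,0],"dr":[0,0,0]},{"claw":1,"slide":[0,0,0],"dr":[0,0,0]},{"claw":1,"slide":[0,0,0],"dr":[0,0,0]}], "newtons": 30}}

```text
clock: 3.62
tool_pos: [0.4913, 0.18, 0.1664]
tcp_rot: [0.802, 3.036, 0.001]
contact_force: [0.9, -1.3, 5.6]
gripper_width: 0.261
```

```bash
python3 g.py
```

```text
t 3.62 p [0.4913 0.18   0.1664] ax 150.4 tilt [0.0016 0.0003] F [ 0.94 -1.3   5.6 ] M [-0.193 -0.188  0.001] w 0.261 q6 -0.79
```

{"api": "jog_arm", "payload": {"steps": [{"claw":1,"slide":[0,0,-0.015],"dr":[0,0,0]},{"claw":1,"slide":[0,0,-0.04],"dr":[0,0,0]},{"claw":1,"slide":[0,0,-0.08],"dr":[0,0,0]},{"claw":1,"slide":[0,0,-0.14],"dr":[0,0,0]},{"claw":1,"slide":[0,0,-0.195],"dr":[0,0,0]}]}}

```text
clock: 4.25
tool_pos: [0.49, 0.1798, 0.363]
tcp_rot: [-0.802, -3.037, 0.001]
contact_force: [0.6, 0.7, -4.9]
gripper_width: 0.254
```

```bash
python3 g.py .4678 -.2055 .36 106.5; python3 - <<'E'
from h import *
d=cap('side');
cv2.imwrite('pics/c3.png',cv2.resize(d['img'][150:310,200:360,::-1],None,fx=3.3,fy=3.3))
E
```

```text
t 4.25 p [0.49   0.1798 0.363 ] ax 150.39 tilt [-0.0007 -0.0002] F [ 0.64  0.72 -4.92] M [ 0.033 -0.244  0.016] w 0.254 q6 -0.79
slide [-0.171  -0.3459  0.0031] dr [-7.000e-04 -3.000e-04  7.661e-01]
```

View pics/c3.png

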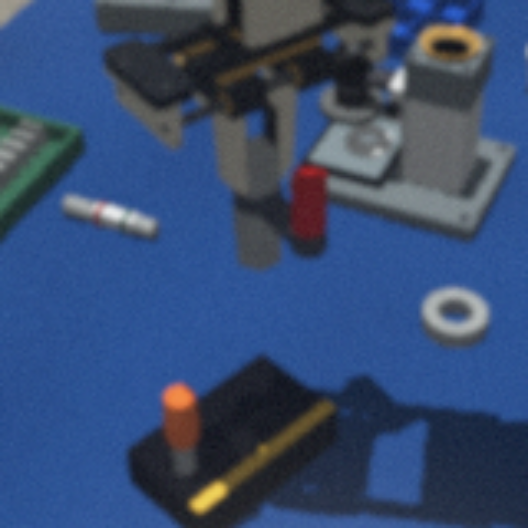

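{"api": "jog_arm", "payload": {"steps": [{"claw":1,"slide":[-0.02,-0.04,0],"dr":[0,0,0.08]},{"claw":1,"slide":[-0.04,-0.08,0],"dr":[0,0,0.18]},{"claw":1,"slide":[-0.065,-0.13,0],"dr":[0,0,0.28]},{"claw":1,"slide":[-0.09,-0.18,0],"dr":[0,0,0.4]},{"claw":1,"slide":[-0.115,-0.23,0],"dr":[0,0,0.5]}]}}

```text
clock: 4.92
tool_pos: [0.4762, -0.0784, 0.3608]
tcp_rot: [-1.533, -2.741, 0.0]
contact_force: [0.8, -0.0, -5.4]
gripper_width: 0.254
```

```bash
python3 g.py .4683 -.2063 .36 106.5
```

```text
t 4.92 p [ 0.4762 -0.0784  0.3608] ax 121.55 tilt [-0.0008  0.0003] F [ 0.8  -0.02 -5.36] M [-0.033 -0.17   0.012] w 0.254 q6 -0.81
slide [-0.1048 -0.0737  0.0008] dr [-0.0006 -0.0006  0.2627]
```

{"api": "jog_arm", "payload": {"steps": [{"claw":1,"slide":[-0.04,-0.028,0],"dr":[0,0,0.1]},{"claw":1,"slide":[-0.08,-0.056,0],"dr":[0,0,0.2]},{"claw":1,"slide":[-0.105,-0.074,0],"dr":[0,0,0.263]},{"claw":1,"slide":[-0.105,-0.074,0],"dr":[0,0,0.263]}]}}

```text
clock: 5.42
tool_pos: [0.4687, -0.2065, 0.3605]
tcp_rot: [-1.879, -2.516, 0.001]
contact_force: [-0.4, 0.6, -4.6]
gripper_width: 0.257
```

```bash
python3 g.py .4683 -.2063 .335 106.5;python3 - <<'E'
from h import *
d=cap('side');e=cap('top')
cv2.imwrite('pics/c4.png',np.hstack([cv2.resize(d['img'][90:190,280:380,::-1],None,fx=4,fy=4,interpolation=2),cv2.resize(e['img'][190:290,300:400,::-1],None,fx=4,fy=4,interpolation=2)]))
E
```

```text
t 5.42 p [ 0.4687 -0.2065  0.3605] ax 106.51 tilt [-0.0012  0.0004] F [-0.4   0.6  -4.56] M [-0.013 -0.133  0.002] w 0.257 q6 -0.79
slide [ 0.0003 -0.0004  0.0255] dr [-0.001  -0.0007  0.0001]
```

View pics/c4.png

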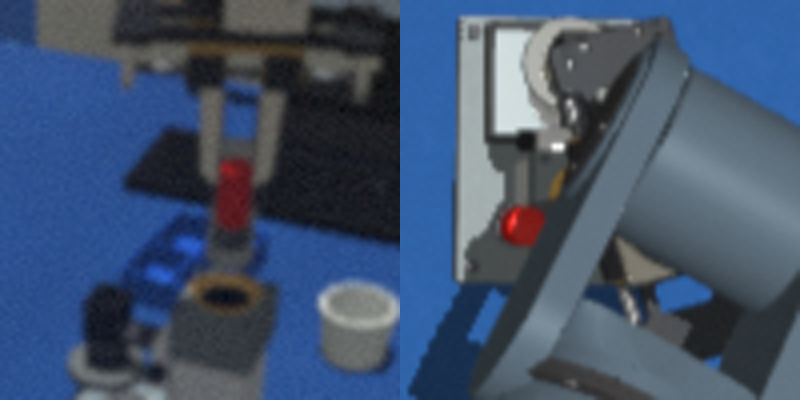

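{"api": "jog_arm", "payload": {"steps": [{"claw":1,"slide":[0,0,0.01],"dr":[0,0,0]},{"claw":1,"slide":[0,0,0.02],"dr":[0,0,0]},{"claw":1,"slide":[0,0,0.028],"dr":[0,0,0]},{"claw":1,"slide":[0,0,0.031],"dr":[0,0,0]},{"claw":1,"slide":[0,0,0.034],"dr":[0,0,0]}]}}

```text
clock: 6.15
tool_pos: [0.4695, -0.2051, 0.3266]
tcp_rot: [1.876, 2.52, 0.0]
contact_force: [0.2, 0.1, -3.5]
gripper_width: 0.253
```

```bash
python3 g.py .4683 -.2063 .335 106.5
```

```text
t 6.15 p [ 0.4695 -0.2051  0.3266] ax 106.68 tilt [ 0.0001 -0.    ] F [ 0.2   0.13 -3.48] M [-0.048 -0.11  -0.017] w 0.253 q6 -0.79
slide [-0.0008 -0.0015 -0.0084] dr [0.0001 0.0001 0.0031]
```

{"api": "jog_arm", "payload": {"steps": [{"claw":1,"slide":[0,0,0.001],"dr":[0,0,0]},{"claw":1,"slide":[0,0,0.002],"dr":[0,0,0]},{"claw":1,"slide":[0,0,0.003],"dr":[0,0,0]},{"claw":1,"slide":[0,0,0.003],"dr":[0,0,0]}]}}

```text
clock: 6.65
tool_pos: [0.4694, -0.2051, 0.3237]
tcp_rot: [1.876, 2.52, 0.0]
contact_force: [-0.5, -0.5, -4.9]
gripper_width: 0.255
```

{"api": "jog_arm", "payload": {"steps": [{"claw":1,"slide":[0,0,0.001],"dr":[0,0,0]},{"claw":1,"slide":[0,0,0.002],"dr":[0,0,0]},{"claw":1,"slide":[0,0,0.003],"dr":[0,0,0]},{"claw":1,"slide":[0,0,0.003],"dr":[0,0,0]}]}}

```text
clock: 7.15
tool_pos: [0.4694, -0.2051, 0.3206]
tcp_rot: [-1.876, -2.52, 0.0]
contact_force: [-0.3, -0.1, -4.3]
gripper_width: 0.257
```

{"api": "jog_arm", "payload": {"steps": [{"claw":1,"slide":[0,0,0.002],"dr":[0,0,0]},{"claw":1,"slide":[0,0,0.004],"dr":[0,0,0]},{"claw":1,"slide":[0,0,0.006],"dr":[0,0,0]},{"claw":1,"slide":[0,0,0.006],"dr":[0,0,0]}]}}

```text
clock: 7.65
tool_pos: [0.4694, -0.2051, 0.3145]
tcp_rot: [-1.876, -2.52, 0.0]
contact_force: [-0.1, -0.1, -5.7]
gripper_width: 0.256
```

{"api": "jog_arm", "payload": {"steps": [{"claw":1,"slide":[0,0,0.001],"dr":[0,0,0]},{"claw":1,"slide":[0,0,0.003],"dr":[0,0,0]},{"claw":1,"slide":[0,0,0.004],"dr":[0,0,0]},{"claw":1,"slide":[0,0,0.004],"dr":[0,0,0]}]}}

```text
clock: 8.15
tool_pos: [0.4694, -0.2051, 0.3106]
tcp_rot: [-1.876, -2.52, 0.0]
contact_force: [-0.4, -0.7, -4.6]
gripper_width: 0.251
```

{"api": "jog_arm", "payload": {"steps": [{"claw":1,"slide":[0,0,0.001],"dr":[0,0,0]},{"claw":1,"slide":[0,0,0.002],"dr":[0,0,0]},{"claw":1,"slide":[0,0,0.002],"dr":[0,0,0]}]}}

```text
clock: 8.52
tool_pos: [0.4694, -0.2052, 0.3088]
tcp_rot: [1.876, 2.52, -0.0]
contact_force: [-0.6, -1.8, -3.5]
gripper_width: 0.256
```

{"api": "jog_arm", "payload": {"steps": [{"claw":1,"slide":[0,0,0.001],"dr":[0,0,0]},{"claw":1,"slide":[0,0,0.001],"dr":[0,0,0]},{"claw":1,"slide":[0,0,0.001],"dr":[0,0,0]}]}}

```text
clock: 8.9
tool_pos: [0.4695, -0.2053, 0.3079]
tcp_rot: [1.876, 2.52, -0.0]
contact_force: [-1.6, -3.0, 0.3]
gripper_width: 0.254
```

{"api": "jog_arm", "payload": {"steps": [{"claw":1,"slide":[-0.0004,-0.0004,0],"dr":[0,0,0.04]},{"claw":1,"slide":[-0.0004,-0.0004,0],"dr":[0,0,0.08]},{"claw":1,"slide":[-0.0004,-0.0004,0],"dr":[0,0,0.12]},{"claw":1,"slide":[-0.0004,-0.0004,0],"dr":[0,0,0.12]}]}}

```text
clock: 9.4
tool_pos: [0.4692, -0.2058, 0.3077]
tcp_rot: [2.023, 2.403, -0.0]
contact_force: [-1.4, -3.2, -1.4]
gripper_width: 0.254
```

```bash
python3 g.py
```

```text
t 9.4 p [ 0.4692 -0.2058  0.3077] ax 99.81 tilt [ 0.0002 -0.0005] F [-1.4  -3.22 -1.44] M [-1.095  0.236  0.047] w 0.254 q6 -0.68
```

{"api": "jog_arm", "payload": {"steps": [{"claw":1,"slide":[-0.0006,-0.0003,0.0003],"dr":[0,0,0.04]},{"claw":1,"slide":[-0.0006,-0.0003,0.0003],"dr":[0,0,0.08]},{"claw":1,"slide":[-0.0006,-0.0003,0.0003],"dr":[0,0,0.12]},{"claw":1,"slide":[-0.0006,-0.0003,0.0003],"dr":[0,0,0.12]}]}}

```text
clock: 9.9
tool_pos: [0.469, -0.2063, 0.3075]
tcp_rot: [2.163, 2.278, -0.0]
contact_force: [-1.1, -2.5, -0.8]
gripper_width: 0.258
```

```bash
python3 g.py
```

```text
t 9.9 p [ 0.469  -0.2063  0.3075] ax 92.98 tilt [ 0.0001 -0.0001] F [-1.11 -2.5  -0.79] M [-0.819  0.375  0.009] w 0.258 q6 -0.56
```

{"api": "jog_arm", "payload": {"steps": [{"claw":1,"slide":[-0.0006,-0.0003,0.0004],"dr":[0,0,0.04]},{"claw":1,"slide":[-0.0006,-0.0003,0.0004],"dr":[0,0,0.08]},{"claw":1,"slide":[-0.0006,-0.0003,0.0004],"dr":[0,0,0.12]},{"claw":1,"slide":[-0.0006,-0.0003,0.0004],"dr":[0,0,0.12]}]}}

```text
clock: 10.4
tool_pos: [0.4688, -0.2067, 0.3072]
tcp_rot: [-2.295, -2.145, -0.001]
contact_force: [-1.3, -1.1, 1.9]
gripper_width: 0.26
```

{"api": "jog_arm", "payload": {"steps": [{"claw":1,"slide":[-0.0002,-0.0003,0.0002],"dr":[0,0,0.04]},{"claw":1,"slide":[-0.0002,-0.0003,0.0002],"dr":[0,0,0.08]},{"claw":1,"slide":[-0.0002,-0.0003,0.0002],"dr":[0,0,0.12]},{"claw":1,"slide":[-0.0002,-0.0003,0.0002],"dr":[0,0,0.12]}]}}

```text
clock: 10.9
tool_pos: [0.4685, -0.2068, 0.307]
tcp_rot: [2.419, 2.004, 0.001]
contact_force: [0.0, 0.9, 1.9]
gripper_width: 0.254
```

```bash
python3 g.py
```

```text
t 10.9 p [ 0.4685 -0.2068  0.307 ] ax 79.26 tilt [0.0006 0.0004] F [0.   0.86 1.9 ] M [-0.04   0.154  0.026] w 0.254 q6 -0.32
```

{"api": "jog_arm", "payload": {"steps": [{"claw":1,"slide":[0,0,-0.0001],"dr":[0,0,0.04]},{"claw":1,"slide":[0,0,-0.0001],"dr":[0,0,0.08]},{"claw":1,"slide":[0,0,-0.0001],"dr":[0,0,0.12]},{"claw":1,"slide":[0,0,-0.0001],"dr":[0,0,0.12]}]}}

```text
clock: 11.4
tool_pos: [0.4685, -0.2069, 0.3069]
tcp_rot: [-2.535, -1.855, -0.001]
contact_force: [0.5, 0.4, -0.2]
gripper_width: 0.258
```

```bash
python3 g.py
```

```text
t 11.4 p [ 0.4685 -0.2069  0.3069] ax 72.4 tilt [0.0002 0.0005] F [ 0.46  0.44 -0.18] M [ 0.013 -0.002  0.007] w 0.258 q6 -0.2
```

{"api": "jog_arm", "payload": {"steps": [{"claw":1,"slide":[0,0,0.0002],"dr":[0,0,0.04]},{"claw":1,"slide":[0,0,0.0002],"dr":[0,0,0.08]},{"claw":1,"slide":[0,0,0.0002],"dr":[0,0,0.12]},{"claw":1,"slide":[0,0,0.0002],"dr":[0,0,0.12]}]}}

```text
clock: 11.9
tool_pos: [0.4684, -0.2068, 0.3063]
tcp_rot: [-2.641, -1.7, -0.0]
contact_force: [1.0, 0.2, -4.7]
gripper_width: 0.257
```

```bash
python3 g.py
```

```text
t 11.9 p [ 0.4684 -0.2068  0.3063] ax 65.52 tilt [-0.0003  0.0006] F [ 0.97  0.21 -4.7 ] M [ 0.032 -0.315  0.   ] w 0.257 q6 -0.08
```

The load is gone, so it seems to be matched here. Lowering gently.

{"api": "jog_arm", "payload": {"steps": [{"claw":1,"slide":[0,0,0.0005],"dr":[0,0,0]},{"claw":1,"slide":[0,0,0.001],"dr":[0,0,0]},{"claw":1,"slide":[0,0,0.0015],"dr":[0,0,0]},{"claw":1,"slide":[0,0,0.0015],"dr":[0,0,0]}]}}

```text
clock: 12.4
tool_pos: [0.4684, -0.2069, 0.3052]
tcp_rot: [-2.643, -1.698, -0.0]
contact_force: [0.4, 0.6, -2.4]
gripper_width: 0.255
```

```bash
python3 g.py
```

```text
t 12.4 p [ 0.4684 -0.2069  0.3052] ax 65.43 tilt [-0.      0.0002] F [ 0.4   0.58 -2.43] M [ 0.234 -0.171 -0.07 ] w 0.255 q6 -0.08
```

{"api": "jog_arm", "payload": {"steps": [{"claw":1,"slide":[0,0,0],"dr":[0,0,0.02]},{"claw":1,"slide":[0,0,0],"dr":[0,0,0.04]},{"claw":1,"slide":[0,0,0.0005],"dr":[0,0,0.04]},{"claw":1,"slide":[0,0,0.001],"dr":[0,0,0.04]}]}}

```text
clock: 12.9
tool_pos: [0.4684, -0.207, 0.3042]
tcp_rot: [-2.677, -1.645, 0.0]
contact_force: [0.7, 1.6, -3.9]
gripper_width: 0.254
```

```bash
python3 g.py
```

```text
t 12.9 p [ 0.4684 -0.207   0.3042] ax 63.13 tilt [-0.0001  0.0001] F [ 0.73  1.61 -3.86] M [ 0.268 -0.144 -0.043] w 0.254 q6 -0.04
```

{"api": "jog_arm", "payload": {"steps": [{"claw":1,"slide":[0,0,0.001],"dr":[0,0,0]},{"claw":1,"slide":[0,0,0.002],"dr":[0,0,0]},{"claw":1,"slide":[0,0,0.003],"dr":[0,0,0]},{"claw":1,"slide":[0,0,0.003],"dr":[0,0,0]}]}}

```text
clock: 13.4
tool_pos: [0.4684, -0.207, 0.3011]
tcp_rot: [-2.677, -1.644, 0.0]
contact_force: [1.2, 0.7, -5.0]
gripper_width: 0.256
```

```bash
python3 g.py
```

```text
t 13.4 p [ 0.4684 -0.207   0.3011] ax 63.13 tilt [-0.0002  0.0001] F [ 1.23  0.74 -5.04] M [ 0.284 -0.255 -0.051] w 0.256 q6 -0.04
```

{"api": "jog_arm", "payload": {"steps": [{"claw":1,"slide":[0,0,0.0015],"dr":[0,0,0]},{"claw":1,"slide":[0,0,0.003],"dr":[0,0,0]},{"claw":1,"slide":[0,0,0.0045],"dr":[0,0,0]},{"claw":1,"slide":[0,0,0.0045],"dr":[0,0,0]}]}}

```text
clock: 13.9
tool_pos: [0.4684, -0.207, 0.2965]
tcp_rot: [-2.677, -1.644, 0.0]
contact_force: [1.5, 1.8, -4.7]
gripper_width: 0.259
```

{"api": "jog_arm", "payload": {"steps": [{"claw":1,"slide":[0,0,0.001],"dr":[0,0,0]},{"claw":1,"slide":[0,0,0.002],"dr":[0,0,0]},{"claw":1,"slide":[0,0,0.0025],"dr":[0,0,0]},{"claw":1,"slide":[0,0,0.0025],"dr":[0,0,0]}]}}

```text
clock: 14.4
tool_pos: [0.4684, -0.207, 0.2942]
tcp_rot: [-2.677, -1.644, -0.0]
contact_force: [0.2, 1.2, -4.6]
gripper_width: 0.258
```

```bash
python3 g.py
```

```text
t 14.4 p [ 0.4684 -0.207   0.2942] ax 63.13 tilt [-0.  0.] F [ 0.19  1.16 -4.63] M [ 0.453 -0.119 -0.021] w 0.258 q6 -0.04
```

{"api": "jog_arm", "payload": {"steps": [{"claw":1,"slide":[0,0,0.0007],"dr":[0,0,0]},{"claw":1,"slide":[0,0,0.0014],"dr":[0,0,0]},{"claw":1,"slide":[0,0,0.002],"dr":[0,0,0]},{"claw":1,"slide":[0,0,0.002],"dr":[0,0,0]}]}}

```text
clock: 14.9
tool_pos: [0.4684, -0.207, 0.2922]
tcp_rot: [-2.677, -1.644, 0.0]
contact_force: [0.5, 2.4, -3.9]
gripper_width: 0.253
```

{"api": "jog_arm", "payload": {"steps": [{"claw":1,"slide":[0,0,0.0005],"dr":[0,0,0]},{"claw":1,"slide":[0,0,0.001],"dr":[0,0,0]},{"claw":1,"slide":[0,0,0.001],"dr":[0,0,0]}]}}

```text
clock: 15.28
tool_pos: [0.4684, -0.207, 0.2914]
tcp_rot: [2.677, 1.644, 0.0]
contact_force: [-2.2, 2.6, -0.0]
gripper_width: 0.258
```

{"api": "jog_arm", "payload": {"steps": [{"claw":1,"slide":[0,0,0.0005],"dr":[0,0,0]},{"claw":1,"slide":[0,0,0.0007],"dr":[0,0,0]},{"claw":1,"slide":[0,0,0.0007],"dr":[0,0,0]}]}}

```text
clock: 15.65
tool_pos: [0.4684, -0.2071, 0.2914]
tcp_rot: [2.676, 1.644, 0.0]
contact_force: [-3.7, 3.8, 9.1]
gripper_width: 0.254
```

```bash
python3 g.py
```

```text
t 15.65 p [ 0.4684 -0.2071  0.2914] ax 63.13 tilt [ 0.0005 -0.0004] F [-3.71  3.82  9.15] M [ 1.004  0.786 -0.088] w 0.254 q6 -0.04
```

Seated: it stops solid at TCP z 0.2914, about 17 mm below the taper contact. I'll ease off the press, drop the grip so the pads limit the torque, and start winding clockwise by the boss. At least about one turn is certain to be free.

{"api": "jog_arm", "payload": {"steps": [{"claw":1,"slide":[0,0,-0.0006],"dr":[0,0,0]},{"claw":1,"slide":[0,0,-0.0006],"dr":[0,0,0.06]},{"claw":1,"slide":[0,0,-0.0006],"dr":[0,0,0.15]},{"claw":1,"slide":[0,0,-0.0006],"dr":[0,0,0.25]},{"claw":1,"slide":[0,0,-0.0006],"dr":[0,0,0.35]}], "newtons": 30}}

```text
clock: 16.27
tool_pos: [0.4683, -0.2069, 0.2914]
tcp_rot: [-2.924, -1.149, 0.0]
contact_force: [-3.0, 3.1, 4.8]
gripper_width: 0.257
```

```bash
python3 g.py
```

```text
t 16.27 p [ 0.4683 -0.2069  0.2914] ax 42.93 tilt [-0.0002  0.0001] F [-2.95  3.06  4.78] M [1.02  0.544 0.289] w 0.257 q6 0.31
```

{"api": "jog_arm", "payload": {"steps": [{"claw":1,"slide":[0,-0.0003,-0.0003],"dr":[0,0,0.17]},{"claw":1,"slide":[0,-0.0003,-0.0003],"dr":[0,0,0.34]},{"claw":1,"slide":[0,-0.0003,-0.0003],"dr":[0,0,0.51]},{"claw":1,"slide":[0,-0.0003,-0.0003],"dr":[0,0,0.68]},{"claw":1,"slide":[0,-0.0003,-0.0003],"dr":[0,0,0.85]}]}}

```text
clock: 16.9
tool_pos: [0.4682, -0.2066, 0.2914]
tcp_rot: [-3.137, 0.162, -0.0]
contact_force: [-0.1, 5.0, 0.9]
gripper_width: 0.255
```

```bash
python3 g.py
```

```text
t 16.9 p [ 0.4682 -0.2066  0.2914] ax -5.92 tilt [0.     0.0004] F [-0.1   5.04  0.86] M [1.15  0.115 0.357] w 0.255 q6 1.17
```

{"api": "jog_arm", "payload": {"steps": [{"claw":1,"slide":[0,-0.0004,0],"dr":[0,0,0.15]},{"claw":1,"slide":[0,-0.0004,0],"dr":[0,0,0.31]},{"claw":1,"slide":[0,-0.0004,0],"dr":[0,0,0.47]},{"claw":1,"slide":[0,-0.0004,0],"dr":[0,0,0.62]},{"claw":1,"slide":[0,-0.0004,0],"dr":[0,0,0.78]}]}}

```text
clock: 17.52
tool_pos: [0.4684, -0.2063, 0.2914]
tcp_rot: [-2.84, 1.342, -0.001]
contact_force: [0.6, 3.6, 0.5]
gripper_width: 0.258
```

```bash
python3 g.py
```

```text
t 17.52 p [ 0.4684 -0.2063  0.2914] ax -50.58 tilt [0.0004 0.    ] F [0.56 3.62 0.55] M [ 1.031 -0.076  0.339] w 0.258 q6 1.95
```

{"api": "jog_arm", "payload": {"steps": [{"claw":1,"slide":[-0.0002,-0.0001,0],"dr":[0,0,0.15]},{"claw":1,"slide":[-0.0002,-0.0001,0],"dr":[0,0,0.31]},{"claw":1,"slide":[-0.0002,-0.0001,0],"dr":[0,0,0.47]},{"claw":1,"slide":[-0.0002,-0.0001,0],"dr":[0,0,0.62]},{"claw":1,"slide":[-0.0002,-0.0001,0],"dr":[0,0,0.74]}]}}

```text
clock: 18.15
tool_pos: [0.4685, -0.2062, 0.2914]
tcp_rot: [-2.164, 2.277, -0.001]
contact_force: [1.6, 2.9, -1.7]
gripper_width: 0.251
```

{"api": "jog_arm", "payload": {"steps": [{"claw":1,"slide":[0,0,0],"dr":[0,0,-0.02]},{"claw":0.2,"slide":[0,0,0],"dr":[0,0,-0.02]},{"claw":0.15,"slide":[0,0,0],"dr":[0,0,-0.02]},{"claw":0.15,"slide":[0,0,0],"dr":[0,0,-0.02]}]}}

```text
clock: 18.65
tool_pos: [0.4682, -0.2064, 0.2915]
tcp_rot: [2.191, -2.251, 0.0]
contact_force: [-0.8, -0.7, 0.4]
gripper_width: 0.423
```

```bash
python3 g.py
```

```text
t 18.65 p [ 0.4682 -0.2064  0.2915] ax -91.54 tilt [ 0.0001 -0.0003] F [-0.79 -0.69  0.42] M [ 0.133 -0.07   0.006] w 0.423 q6 2.66
```

{"api": "jog_arm", "payload": {"steps": [{"claw":0.15,"slide":[0,0,0],"dr":[0,0,-0.18]},{"claw":0.15,"slide":[0,0,0],"dr":[0,0,-0.36]},{"claw":0.15,"slide":[0,0,0],"dr":[0,0,-0.54]},{"claw":0.15,"slide":[0,0,0],"dr":[0,0,-0.72]},{"claw":0.15,"slide":[0,0,0],"dr":[0,0,-0.9]}]}}

```text
clock: 19.27
tool_pos: [0.4682, -0.2063, 0.2915]
tcp_rot: [2.955, -1.065, 0.0]
contact_force: [-0.2, 0.7, -0.6]
gripper_width: 0.425
```

{"api": "jog_arm", "payload": {"steps": [{"claw":0.15,"slide":[0,0,0],"dr":[0,0,-0.18]},{"claw":0.15,"slide":[0,0,0],"dr":[0,0,-0.36]},{"claw":0.15,"slide":[0,0,0],"dr":[0,0,-0.54]},{"claw":0.15,"slide":[0,0,0],"dr":[0,0,-0.72]},{"claw":0.15,"slide":[0,0,0],"dr":[0,0,-0.9]}]}}

```text
clock: 19.9
tool_pos: [0.4682, -0.2063, 0.2915]
tcp_rot: [3.124, 0.326, 0.0]
contact_force: [-0.8, -0.4, -0.2]
gripper_width: 0.425
```

```bash
python3 g.py
```

```text
t 19.9 p [ 0.4682 -0.2063  0.2915] ax 11.93 tilt [ 0.     -0.0002] F [-0.78 -0.4  -0.24] M [ 0.026 -0.026  0.028] w 0.425 q6 0.86
```

{"api": "jog_arm", "payload": {"steps": [{"claw":0.15,"slide":[0,0,0],"dr":[0,0,-0.18]},{"claw":0.15,"slide":[0,0,0],"dr":[0,0,-0.36]},{"claw":0.15,"slide":[0,0,0],"dr":[0,0,-0.54]},{"claw":0.15,"slide":[0,0,0],"dr":[0,0,-0.72]},{"claw":0.15,"slide":[0,0,0],"dr":[0,0,-0.9]}]}}

```text
clock: 20.52
tool_pos: [0.4682, -0.2063, 0.2915]
tcp_rot: [2.671, 1.653, -0.0]
contact_force: [-0.5, -0.3, 0.7]
gripper_width: 0.423
```

{"api": "jog_arm", "payload": {"steps": [{"claw":0.15,"slide":[0,0,0],"dr":[0,0,-0.18]},{"claw":0.15,"slide":[0,0,0],"dr":[0,0,-0.36]},{"claw":0.15,"slide":[0,0,0],"dr":[0,0,-0.54]},{"claw":0.15,"slide":[0,0,0],"dr":[0,0,-0.72]},{"claw":0.15,"slide":[0,0,0],"dr":[0,0,-0.9]}]}}

```text
clock: 21.15
tool_pos: [0.4682, -0.2063, 0.2915]
tcp_rot: [1.686, 2.65, -0.0]
contact_force: [-0.1, 0.4, 0.2]
gripper_width: 0.429
```

{"api": "jog_arm", "payload": {"steps": [{"claw":0.15,"slide":[0,0,0],"dr":[0,0,-0.18]},{"claw":0.15,"slide":[0,0,0],"dr":[0,0,-0.36]},{"claw":0.15,"slide":[0,0,0],"dr":[0,0,-0.54]},{"claw":0.15,"slide":[0,0,0],"dr":[0,0,-0.72]},{"claw":0.15,"slide":[0,0,0],"dr":[0,0,-0.9]}]}}

```text
clock: 21.78
tool_pos: [0.4682, -0.2063, 0.2915]
tcp_rot: [0.366, 3.12, -0.0]
contact_force: [0.1, -0.2, 0.0]
gripper_width: 0.422
```

```bash
python3 g.py
```

```text
t 21.77 p [ 0.4682 -0.2063  0.2915] ax 166.63 tilt [ 0.     -0.0002] F [ 0.13 -0.23  0.02] M [ 0.007 -0.163 -0.006] w 0.422 q6 -1.84
```

{"api": "jog_arm", "payload": {"steps": [{"claw":0.15,"slide":[0,0,0],"dr":[0,0,-0.183]},{"claw":0.15,"slide":[0,0,0],"dr":[0,0,-0.183]},{"claw":0.45,"slide":[0,0,0],"dr":[0,0,-0.183]},{"claw":1,"slide":[0,0,0],"dr":[0,0,-0.183]},{"claw":1,"slide":[0,0,0],"dr":[0,0,-0.183]}], "newtons": 30}}

```text
clock: 22.4
tool_pos: [0.4682, -0.2063, 0.2914]
tcp_rot: [0.091, 3.14, -0.0]
contact_force: [0.1, -0.4, 0.3]
gripper_width: 0.254
```

```bash
python3 g.py
```

```text
t 22.4 p [ 0.4682 -0.2063  0.2914] ax 176.68 tilt [ 0.     -0.0002] F [ 0.06 -0.39  0.29] M [-0.069 -0.137  0.015] w 0.254 q6 -2.02
```

{"api": "jog_arm", "payload": {"steps": [{"claw":1,"slide":[0,0,0],"dr":[0,0,0.15]},{"claw":1,"slide":[0,0,0],"dr":[0,0,0.32]},{"claw":1,"slide":[0,0,0],"dr":[0,0,0.49]},{"claw":1,"slide":[0,0,0],"dr":[0,0,0.66]},{"claw":1,"slide":[0,0,0],"dr":[0,0,0.83]}]}}

```text
clock: 23.02
tool_pos: [0.4683, -0.2061, 0.2914]
tcp_rot: [1.356, 2.834, 0.0]
contact_force: [1.5, 0.2, -0.8]
gripper_width: 0.256
```

{"api": "jog_arm", "payload": {"steps": [{"claw":1,"slide":[0,0,0],"dr":[0,0,0.17]},{"claw":1,"slide":[0,0,0],"dr":[0,0,0.34]},{"claw":1,"slide":[0,0,0],"dr":[0,0,0.51]},{"claw":1,"slide":[0,0,0],"dr":[0,0,0.68]},{"claw":1,"slide":[0,0,0],"dr":[0,0,0.85]}]}}

```text
clock: 23.65
tool_pos: [0.4685, -0.2061, 0.2915]
tcp_rot: [2.403, 2.022, 0.001]
contact_force: [2.4, 1.2, -1.4]
gripper_width: 0.261
```

```bash
python3 g.py
```

```text
t 23.65 p [ 0.4685 -0.2061  0.2915] ax 80.15 tilt [ 0.0009 -0.0001] F [ 2.45  1.22 -1.43] M [-0.012 -0.653  0.348] w 0.261 q6 -0.33
```

{"api": "jog_arm", "payload": {"steps": [{"claw":1,"slide":[0,0,0.0002],"dr":[0,0,0.17]},{"claw":1,"slide":[0,0,0.0002],"dr":[0,0,0.34]},{"claw":1,"slide":[0,0,0.0002],"dr":[0,0,0.51]},{"claw":1,"slide":[0,0,0.0002],"dr":[0,0,0.68]},{"claw":1,"slide":[0,0,0.0002],"dr":[0,0,0.85]}]}}

```text
clock: 24.28
tool_pos: [0.4686, -0.2062, 0.2915]
tcp_rot: [3.023, 0.851, 0.002]
contact_force: [3.3, -0.4, 0.3]
gripper_width: 0.258
```

{"api": "jog_arm", "payload": {"steps": [{"claw":1,"slide":[0,0,0],"dr":[0,0,0.15]},{"claw":1,"slide":[0,0,0],"dr":[0,0,0.3]},{"claw":1,"slide":[0,0,0],"dr":[0,0,0.42]},{"claw":1,"slide":[0,0,0],"dr":[0,0,0.54]},{"claw":1,"slide":[0,0,0],"dr":[0,0,0.63]}]}}

```text
clock: 24.9
tool_pos: [0.4686, -0.2064, 0.2915]
tcp_rot: [3.138, -0.124, 0.002]
contact_force: [2.5, -1.4, -1.0]
gripper_width: 0.258
```

```bash
python3 g.py
```

```text
t 24.9 p [ 0.4686 -0.2064  0.2915] ax -4.52 tilt [ 0.0015 -0.0008] F [ 2.46 -1.38 -1.02] M [-0.202 -0.561  0.358] w 0.258 q6 1.14
```

{"api": "jog_arm", "payload": {"steps": [{"claw":1,"slide":[-0.0001,0,0.0001],"dr":[0,0,0.06]},{"claw":1,"slide":[-0.0001,0,0.0001],"dr":[0,0,0.12]},{"claw":1,"slide":[-0.0001,0,0.0001],"dr":[0,0,0.18]},{"claw":1,"slide":[-0.0001,0,0.0001],"dr":[0,0,0.24]},{"claw":1,"slide":[-0.0001,0,0.0001],"dr":[0,0,0.3]}], "newtons": 22}}

```text
clock: 25.52
tool_pos: [0.4686, -0.2064, 0.2914]
tcp_rot: [3.085, -0.589, 0.003]
contact_force: [2.5, -1.3, 0.4]
gripper_width: 0.257
```

```bash
python3 g.py
```

```text
t 25.52 p [ 0.4686 -0.2064  0.2914] ax -21.62 tilt [ 0.0016 -0.001 ] F [ 2.47 -1.32  0.39] M [-0.227 -0.485  0.369] w 0.257 q6 1.44
```

{"api": "jog_arm", "payload": {"steps": [{"claw":1,"slide":[0,0,0],"dr":[0,0,0.06]},{"claw":1,"slide":[0,0,0],"dr":[0,0,0.12]},{"claw":1,"slide":[0,0,0],"dr":[0,0,0.18]},{"claw":1,"slide":[0,0,0],"dr":[0,0,0.24]},{"claw":1,"slide":[0,0,0],"dr":[0,0,0.3]}]}}

```text
clock: 26.15
tool_pos: [0.4685, -0.2064, 0.2915]
tcp_rot: [2.963, -1.044, 0.003]
contact_force: [1.7, -2.1, 0.2]
gripper_width: 0.258
```

```bash
python3 g.py
```

```text
t 26.15 p [ 0.4685 -0.2064  0.2915] ax -38.81 tilt [ 0.0015 -0.0011] F [ 1.7  -2.06  0.22] M [-0.21  -0.471  0.348] w 0.258 q6 1.74
```

{"api": "jog_arm", "payload": {"steps": [{"claw":1,"slide":[0,0,0],"dr":[0,0,0.06]},{"claw":1,"slide":[0,0,0],"dr":[0,0,0.12]},{"claw":1,"slide":[0,0,0],"dr":[0,0,0.18]},{"claw":1,"slide":[0,0,0],"dr":[0,0,0.24]},{"claw":1,"slide":[0,0,0],"dr":[0,0,0.3]}]}}

```text
clock: 26.78
tool_pos: [0.4685, -0.2065, 0.2915]
tcp_rot: [2.774, -1.475, 0.003]
contact_force: [1.7, -2.1, -0.1]
gripper_width: 0.259
```

```bash
python3 g.py
```

```text
t 26.77 p [ 0.4685 -0.2065  0.2915] ax -56.0 tilt [ 0.0014 -0.0012] F [ 1.67 -2.06 -0.13] M [-0.318 -0.419  0.343] w 0.259 q6 2.04
```

{"api": "jog_arm", "payload": {"steps": [{"claw":1,"slide":[0,0,0],"dr":[0,0,0.06]},{"claw":1,"slide":[0,0,0],"dr":[0,0,0.12]},{"claw":1,"slide":[0,0,0],"dr":[0,0,0.18]},{"claw":1,"slide":[0,0,0],"dr":[0,0,0.24]},{"claw":1,"slide":[0,0,0],"dr":[0,0,0.3]}]}}

```text
clock: 27.4
tool_pos: [0.4685, -0.2065, 0.2915]
tcp_rot: [2.522, -1.873, 0.003]
contact_force: [1.4, -2.6, -0.1]
gripper_width: 0.261
```

```bash
python3 g.py
```

```text
t 27.4 p [ 0.4685 -0.2065  0.2915] ax -73.19 tilt [ 0.0013 -0.0013] F [ 1.36 -2.58 -0.06] M [-0.334 -0.336  0.356] w 0.261 q6 2.34
```

{"api": "jog_arm", "payload": {"steps": [{"claw":1,"slide":[0,0,0],"dr":[0,0,0.06]},{"claw":1,"slide":[0,0,0],"dr":[0,0,0.12]},{"claw":1,"slide":[0,0,0],"dr":[0,0,0.18]},{"claw":1,"slide":[0,0,0],"dr":[0,0,0.24]},{"claw":1,"slide":[0,0,0],"dr":[0,0,0.3]}]}}

```text
clock: 28.02
tool_pos: [0.4684, -0.2065, 0.2915]
tcp_rot: [2.214, -2.229, 0.003]
contact_force: [0.9, -2.1, 0.9]
gripper_width: 0.261
```

```bash
python3 g.py
```

```text
t 28.02 p [ 0.4684 -0.2065  0.2915] ax -90.38 tilt [ 0.0012 -0.0012] F [ 0.93 -2.15  0.88] M [-0.298 -0.322  0.34 ] w 0.261 q6 2.64
```

{"api": "jog_arm", "payload": {"steps": [{"claw":1,"slide":[0,0,0],"dr":[0,0,-0.02]},{"claw":0.2,"slide":[0,0,0],"dr":[0,0,-0.02]},{"claw":0.15,"slide":[0,0,0],"dr":[0,0,-0.02]},{"claw":0.15,"slide":[0,0,0],"dr":[0,0,-0.02]}]}}

```text
clock: 28.52
tool_pos: [0.468, -0.2061, 0.291]
tcp_rot: [2.239, -2.204, -0.001]
contact_force: [-0.2, -0.6, 0.4]
gripper_width: 0.425
```

{"api": "jog_arm", "payload": {"steps": [{"claw":0.15,"slide":[0,0,0],"dr":[0,0,-0.18]},{"claw":0.15,"slide":[0,0,0],"dr":[0,0,-0.36]},{"claw":0.15,"slide":[0,0,0],"dr":[0,0,-0.54]},{"claw":0.15,"slide":[0,0,0],"dr":[0,0,-0.72]},{"claw":0.15,"slide":[0,0,0],"dr":[0,0,-0.9]}]}}

```text
clock: 29.15
tool_pos: [0.468, -0.2061, 0.291]
tcp_rot: [-2.977, 1.002, 0.001]
contact_force: [-0.3, -0.1, -0.4]
gripper_width: 0.425
```

{"api": "jog_arm", "payload": {"steps": [{"claw":0.15,"slide":[0,0,0],"dr":[0,0,-0.18]},{"claw":0.15,"slide":[0,0,0],"dr":[0,0,-0.36]},{"claw":0.15,"slide":[0,0,0],"dr":[0,0,-0.54]},{"claw":0.15,"slide":[0,0,0],"dr":[0,0,-0.72]},{"claw":0.15,"slide":[0,0,0],"dr":[0,0,-0.9]}]}}

```text
clock: 29.78
tool_pos: [0.468, -0.2061, 0.291]
tcp_rot: [-3.117, -0.393, 0.0]
contact_force: [-1.0, -0.6, 0.4]
gripper_width: 0.424
```

{"api": "jog_arm", "payload": {"steps": [{"claw":0.15,"slide":[0,0,0],"dr":[0,0,-0.18]},{"claw":0.15,"slide":[0,0,0],"dr":[0,0,-0.36]},{"claw":0.15,"slide":[0,0,0],"dr":[0,0,-0.54]},{"claw":0.15,"slide":[0,0,0],"dr":[0,0,-0.72]},{"claw":0.15,"slide":[0,0,0],"dr":[0,0,-0.9]}]}}

```text
clock: 30.4
tool_pos: [0.468, -0.2061, 0.2911]
tcp_rot: [-2.635, -1.71, 0.0]
contact_force: [-0.0, -0.2, 0.5]
gripper_width: 0.425
```

{"api": "jog_arm", "payload": {"steps": [{"claw":0.15,"slide":[0,0,0],"dr":[0,0,-0.18]},{"claw":0.15,"slide":[0,0,0],"dr":[0,0,-0.36]},{"claw":0.15,"slide":[0,0,0],"dr":[0,0,-0.54]},{"claw":0.15,"slide":[0,0,0],"dr":[0,0,-0.72]},{"claw":0.15,"slide":[0,0,0],"dr":[0,0,-0.9]}]}}

```text
clock: 31.02
tool_pos: [0.468, -0.2061, 0.2911]
tcp_rot: [-1.629, -2.686, -0.0]
contact_force: [-0.3, 0.5, -0.3]
gripper_width: 0.422
```

{"api": "jog_arm", "payload": {"steps": [{"claw":0.15,"slide":[0,0,0],"dr":[0,0,-0.18]},{"claw":0.15,"slide":[0,0,0],"dr":[0,0,-0.36]},{"claw":0.15,"slide":[0,0,0],"dr":[0,0,-0.54]},{"claw":0.15,"slide":[0,0,0],"dr":[0,0,-0.72]},{"claw":0.15,"slide":[0,0,0],"dr":[0,0,-0.9]}]}}

```text
clock: 31.65
tool_pos: [0.468, -0.2061, 0.2911]
tcp_rot: [-0.299, -3.127, -0.0]
contact_force: [0.3, 0.1, 0.2]
gripper_width: 0.426
```

```bash
python3 g.py .4682 -.2063 .2914 179.6
```

```text
t 31.65 p [ 0.468  -0.2061  0.2911] ax 169.07 tilt [-0.0002  0.0002] F [0.28 0.1  0.21] M [ 0.051 -0.171  0.   ] w 0.426 q6 -1.89
slide [-0.0002 -0.0001 -0.0003] dr [ 0.0002 -0.0002 -0.1838]
```

{"api": "jog_arm", "payload": {"steps": [{"claw":0.15,"slide":[-0.0002,0,-0.0003],"dr":[0,0,-0.184]},{"claw":0.15,"slide":[-0.0002,0,-0.0003],"dr":[0,0,-0.184]},{"claw":0.45,"slide":[-0.0002,0,-0.0003],"dr":[0,0,-0.184]},{"claw":1,"slide":[-0.0002,0,-0.0003],"dr":[0,0,-0.184]},{"claw":1,"slide":[-0.0002,0,-0.0003],"dr":[0,0,-0.184]}], "newtons": 22}}

```text
clock: 32.28
tool_pos: [0.4683, -0.2063, 0.2914]
tcp_rot: [0.022, 3.141, -0.0]
contact_force: [-0.8, -0.5, -0.6]
gripper_width: 0.261
```

{"api": "jog_arm", "payload": {"steps": [{"claw":1,"slide":[0,0,0],"dr":[0,0,0.06]},{"claw":1,"slide":[0,0,0],"dr":[0,0,0.12]},{"claw":1,"slide":[0,0,0],"dr":[0,0,0.18]},{"claw":1,"slide":[0,0,0],"dr":[0,0,0.24]},{"claw":1,"slide":[0,0,0],"dr":[0,0,0.3]}]}}

```text
clock: 32.9
tool_pos: [0.4683, -0.2062, 0.2914]
tcp_rot: [-0.493, -3.103, 0.0]
contact_force: [0.0, -0.9, -1.2]
gripper_width: 0.265
```

```bash
python3 g.py
```

```text
t 32.9 p [ 0.4683 -0.2062  0.2914] ax 161.94 tilt [-0.0001 -0.0001] F [ 0.05 -0.86 -1.15] M [-0.094 -0.178  0.297] w 0.265 q6 -1.76
```

{"api": "jog_arm", "payload": {"steps": [{"claw":1,"slide":[0,0,0],"dr":[0,0,0.06]},{"claw":1,"slide":[0,0,0],"dr":[0,0,0.12]},{"claw":1,"slide":[0,0,0],"dr":[0,0,0.18]},{"claw":1,"slide":[0,0,0],"dr":[0,0,0.24]},{"claw":1,"slide":[0,0,0],"dr":[0,0,0.3]}]}}

```text
clock: 33.52
tool_pos: [0.4683, -0.2062, 0.2914]
tcp_rot: [0.951, 2.994, -0.0]
contact_force: [0.6, -0.7, -0.8]
gripper_width: 0.257
```

```bash
python3 g.py
```

```text
t 33.52 p [ 0.4683 -0.2062  0.2914] ax 144.76 tilt [ 0.0001 -0.0001] F [ 0.63 -0.69 -0.81] M [-0.03  -0.232  0.367] w 0.257 q6 -1.46
```

{"api": "jog_arm", "payload": {"steps": [{"claw":1,"slide":[0,0,0],"dr":[0,0,0.06]},{"claw":1,"slide":[0,0,0],"dr":[0,0,0.12]},{"claw":1,"slide":[0,0,0],"dr":[0,0,0.18]},{"claw":1,"slide":[0,0,0],"dr":[0,0,0.24]},{"claw":1,"slide":[0,0,0],"dr":[0,0,0.3]}]}}

```text
clock: 34.15
tool_pos: [0.4684, -0.2061, 0.2914]
tcp_rot: [1.388, 2.818, 0.0]
contact_force: [0.4, 0.8, 0.1]
gripper_width: 0.263
```

```bash
python3 g.py
```

```text
t 34.15 p [ 0.4684 -0.2061  0.2914] ax 127.57 tilt [0.0002 0.    ] F [0.42 0.81 0.1 ] M [ 0.025 -0.276  0.346] w 0.263 q6 -1.16
```

{"api": "jog_arm", "payload": {"steps": [{"claw":1,"slide":[0,0,0],"dr":[0,0,0.06]},{"claw":1,"slide":[0,0,0],"dr":[0,0,0.12]},{"claw":1,"slide":[0,0,0],"dr":[0,0,0.18]},{"claw":1,"slide":[0,0,0],"dr":[0,0,0.24]},{"claw":1,"slide":[0,0,0],"dr":[0,0,0.3]}]}}

```text
clock: 34.78
tool_pos: [0.4684, -0.2061, 0.2914]
tcp_rot: [1.793, 2.579, 0.0]
contact_force: [1.0, -0.0, -1.6]
gripper_width: 0.26
```

```bash
python3 g.py
```

```text
t 34.77 p [ 0.4684 -0.2061  0.2914] ax 110.37 tilt [0.0004 0.0001] F [ 0.97 -0.01 -1.57] M [ 0.033 -0.429  0.317] w 0.26 q6 -0.86
```

{"api": "jog_arm", "payload": {"steps": [{"claw":1,"slide":[0,0,0],"dr":[0,0,0.06]},{"claw":1,"slide":[0,0,0],"dr":[0,0,0.12]},{"claw":1,"slide":[0,0,0],"dr":[0,0,0.18]},{"claw":1,"slide":[0,0,0],"dr":[0,0,0.24]},{"claw":1,"slide":[0,0,0],"dr":[0,0,0.3]}]}}

```text
clock: 35.4
tool_pos: [0.4685, -0.2062, 0.2917]
tcp_rot: [2.157, 2.283, -0.0]
contact_force: [-1.3, 6.0, 5.7]
gripper_width: 0.307
```

```bash
python3 g.py
```

```text
t 35.4 p [ 0.4685 -0.2062  0.2917] ax 93.26 tilt [ 0.0004 -0.0005] F [-1.32  6.03  5.7 ] M [1.424 0.338 0.612] w 0.307 q6 -0.56
```

The stop shows: the torque rose to 0.61 N m (about 10 N at the handle) and the pads slipped open rather than forcing. I'll turn back to flush, then confirm with a small nudge.

{"api": "jog_arm", "payload": {"steps": [{"claw":1,"slide":[0,0,0],"dr":[0,0,-0.09]},{"claw":1,"slide":[0,0,0],"dr":[0,0,-0.18]},{"claw":1,"slide":[0,0,0],"dr":[0,0,-0.22]},{"claw":1,"slide":[0,0,0],"dr":[0,0,-0.22]}]}}

```text
clock: 35.9
tool_pos: [0.4682, -0.2056, 0.2914]
tcp_rot: [-1.893, -2.506, -0.001]
contact_force: [-0.8, 5.5, 2.1]
gripper_width: 0.268
```

```bash
python3 g.py
```

```text
t 35.9 p [ 0.4682 -0.2056  0.2914] ax 105.88 tilt [-0.0004  0.0014] F [-0.78  5.49  2.13] M [ 0.962 -0.012  0.198] w 0.268 q6 -0.78
```

{"api": "jog_arm", "payload": {"steps": [{"claw":1,"slide":[0,0,0],"dr":[0,0,0.02]},{"claw":1,"slide":[0,0,0],"dr":[0,0,0.04]},{"claw":1,"slide":[0,0,0],"dr":[0,0,0.06]},{"claw":1,"slide":[0,0,0],"dr":[0,0,0.06]}]}}

```text
clock: 36.4
tool_pos: [0.4683, -0.2058, 0.2914]
tcp_rot: [-1.967, -2.449, -0.001]
contact_force: [0.2, 5.4, 1.7]
gripper_width: 0.278
```

```bash
python3 g.py; python3 - <<'E'
from h import *
d=cap('side');e=cap('top')
cv2.imwrite('pics/c5.png',np.hstack([cv2.resize(d['img'][90:220,270:400,::-1],None,fx=3,fy=3,interpolation=2),cv2.resize(e['img'][170:300,290:420,::-1],None,fx=3,fy=3,interpolation=2)]))
E
```

```text
t 36.4 p [ 0.4683 -0.2058  0.2914] ax 102.48 tilt [-0.0003  0.0006] F [0.23 5.43 1.72] M [ 0.886 -0.064  0.777] w 0.278 q6 -0.72
```

View pics/c5.png

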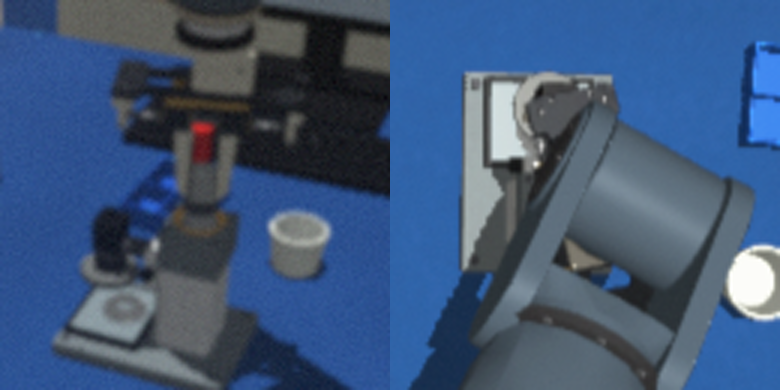

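The picture shows the crank standing in the bush with its handle towards the side camera (side crop, about (203,140)), and the camera up. The nudge of 3.4° gave 0.78 N m with the pads opening, so the stop is solid. Now I'll relax, release and lift clear.

{"api": "jog_arm", "payload": {"steps": [{"claw":1,"slide":[0,0,0],"dr":[0,0,-0.04]},{"claw":1,"slide":[0,0,0],"dr":[0,0,-0.07]},{"claw":0.4,"slide":[0,0,0],"dr":[0,0,-0.07]},{"claw":0.1,"slide":[0,0,0],"dr":[0,0,-0.07]},{"claw":0.1,"slide":[0,0,0],"dr":[0,0,-0.07]}]}}

```text
clock: 37.12
tool_pos: [0.4683, -0.2064, 0.2914]
tcp_rot: [1.88, 2.516, -0.0]
contact_force: [-0.1, 0.4, -0.6]
gripper_width: 0.439
```

```bash
python3 g.py
```

```text
t 37.12 p [ 0.4683 -0.2064  0.2914] ax 106.47 tilt [ 0.     -0.0003] F [-0.1   0.41 -0.62] M [-0.042 -0.17  -0.03 ] w 0.439 q6 -0.79
```

{"api": "jog_arm", "payload": {"steps": [{"claw":0.1,"slide":[0,0,-0.02],"dr":[0,0,0]},{"claw":0.1,"slide":[0,0,-0.05],"dr":[0,0,0]},{"claw":0.1,"slide":[0,0,-0.09],"dr":[0,0,0]},{"claw":0.1,"slide":[0,0,-0.13],"dr":[0,0,0]},{"claw":0.1,"slide":[0,0,-0.13],"dr":[0,0,0]}]}}

```text
clock: 37.75
tool_pos: [0.4687, -0.2066, 0.4242]
tcp_rot: [1.877, 2.513, 0.001]
contact_force: [-0.0, 0.5, -1.1]
gripper_width: 0.449
```

{"api": "jog_arm", "payload": {"steps": [{"claw":0.1,"slide":[0.05,0,0],"dr":[0,0,0]},{"claw":0.1,"slide":[0.1,0,0],"dr":[0,0,0]},{"claw":0.1,"slide":[0.15,0,0],"dr":[0,0,0]},{"claw":0.1,"slide":[0.2,0,0],"dr":[0,0,0]},{"claw":0.1,"slide":[0.2,0,0],"dr":[0,0,0]}]}}

```text
clock: 38.38
tool_pos: [0.4105, -0.0124, 0.4208]
tcp_rot: [-1.875, -2.52, 0.0]
contact_force: [-0.3, -1.0, 0.3]
gripper_width: 0.45
```

```bash
python3 g.py; python3 - <<'E'
from h import *
d=cap('side');e=cap('top');P=cloud(e);z=P[...,2]
cv2.imwrite('pics/c6.png',np.hstack([cv2.resize(d['img'][100:300,230:400,::-1],None,fx=2.3,fy=2.3,interpolation=2),cv2.resize(e['img'][130:330,240:410,::-1],None,fx=2.3,fy=2.3,interpolation=2)]))
hsv=cv2.cvtColor(e['img'],cv2.COLOR_RGB2HSV);H,S,V=[hsv[...,i].astype(int) for i in range(3)]
m=((H<6)|(H>174))&(S>150)&(V>90)&(np.arange(560)[None]>290)
print('red z',np.median(z[m]) if m.any() else None,m.sum())
m=(np.hypot(P[...,0]-.468,P[...,1]+.2065)<.009)&(z>.18)
print('boss top z',np.median(z[m]),m.sum())
E
```

```text
t 38.38 p [ 0.4105 -0.0124  0.4208] ax 106.68 tilt [-0.0007  0.0003] F [-0.28 -1.05  0.32] M [-0.076 -0.089 -0.025] w 0.45 q6 -0.44
red z 0.25082916818673484 98
boss top z 0.23726338687808335 41
```

View pics/c6.png

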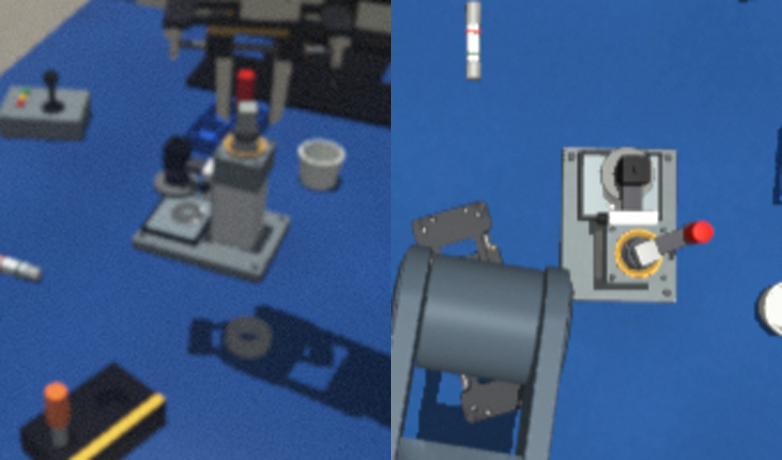

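The crank stands seated: its boss top reads z 0.237, as expected fully home. The handle points to about -y, the bystanders are undisturbed and the arm is clear. Handing in.

```bash
python3 -c "
from plant import env
print(env.job_done())"
```

```text
the job is handed in; nothing more can be done
None
```

The crank is seated in the column and the camera is wound up against its top stop. The job is handed in at 38.4 s.

- **Seating:** I lifted the crank out by its boss and lowered it into the bush. It met the hex taper at about 5 N, and turning clockwise at 5–7 N for about 41° let it drop. It then went down 16.5 mm until solid, with a press of about 14 N at most, under the 25 N limit.
- **Winding:** I turned it clockwise by the boss, with two re-grips, about 490° in all (roughly 6.8 mm of camera travel). Running torque read 0.29–0.37 N m, a little over the stated 0.28. The grip was kept light so the pads would slip before forcing anything.
- **Stop:** Torque rose to 0.61 N m and the pads slipped open. A second, gentle nudge read 0.78 N m, about 12.5 N at the handle and under the 20 N limit. I then relaxed and let go.
- **Last checks:** The boss top read z 0.237, exactly what fully home should give. The handle top read 0.251 against an expected 0.253, which is within the camera calibration. No bystander in the last picture looks moved, though that crop does not show the caliper or all of the tray. The gripper is clear and touches nothing.

The camera's height was not measured directly. That it is at the top stop rests on the torque rise and the turns wound, which fit the stated starting range.

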